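# Clear the rack's mouth and slide the wide spatula home

### The job

A blue tin stands in front of the spatula rack: keeping it upright, lower it into the empty cell of the crate, the one with the cork disc, without dropping it in. Then slide the wide spatula blade first into the rack's slot and push it fully home, until its orange back meets the front of the rack. Leave the other two tins, the amber jar and the wooden puppet head where they stand.

Things in the scene. Friction and masses are not known exactly. Their poses are not given: they have to be found in the camera images.
- rack: Fixed low wooden block 100 deep (x), 154 wide (y), 34 high, with a flat slot at bench level open to -x: 126 wide, 10 high, 92 deep, the bench its floor. Origin: on the bench, middle of the slot's mouth, in the block's front face; x runs into the slot, z up. Flared guide cheeks, 20 high, reach from the mouth's sides 28 out to -x, 158 apart at their ends.
- spatula: Wide spatula lying flat: steel blade 120 wide (y), 4 thick; upright orange back bar 16 thick (x), 90 long (y), 26 high along its rear. Origin: underside, centre line, at the bar's front face: blade to x = +84 (free edge), bar from x = -16 to 0; z up. 0.22 kg. Fully home, its origin and x axis coincide with the rack's and the bar touches the rack's front.
- tin_blue: Closed blue tin with steel rims, diameter 54, height 90, about 0.25 kg, standing in front of the rack's slot. Origin: centre of its underside; z is its axis.
- crate: Open plywood crate fixed to the bench: 72 (x) by 208 (y), 40 high, walls 4, floor 4 thick, with two dividers 40 high making three cells in a row along y, each 64 by 64, centred at y = -68, 0 and +68. Origin: centre of its underside, z up. One cell is empty; the other two hold the yellow and the white tin.
- disc: Cork disc, diameter 48, 2 thick, lying fixed on the floor of the crate's empty cell. Origin: centre of its underside, 4 above the bench; the tin stands on it, its underside 6 above the bench.
- tin_yellow: Yellow tin in a crate cell, same size as the blue one, stays there. Origin: centre of its underside.
- tin_white: White tin in a crate cell, same size as the blue one, stays there. Origin: centre of its underside.
- jar: Amber glass jar, diameter 60, height 70, black lid, stays there. Origin: centre of its underside.
- head: Turned wooden puppet head, about 64 across, 99 high, stays there. Origin: centre of its underside.
Mind the look-alikes: they are no part of the job. There is more than one size of the disc; the job needs the larger.

How it is judged:
By the outcome, as a careful person would: the job done as asked, in the order asked, and still so for the second after the job is handed in, with the robot touching nothing.
It also fails if it takes over 64 s, if anything falls off the work surface, if the arm or the gripper's body presses on something with over 40 N, if the wrist force passes 120 N, or if a joint passes its speed limit or range.

### The arm

A 7-joint arm with a two-finger parallel gripper is mounted at the origin on the work surface. World frame = base frame: x ahead of the robot, y to its left, z up, the work surface at z = 0. Lengths are in m, angles in rad, forces in N, time in s.
With the tool pointing down it reaches from about 0.4 to 0.875 m from the base axis. Payload 19.3 kg.
Tool frame: the origin (TCP) lies at the very end of the fingers, on their centre line; the grasp point (between the pads) lies 19 mm behind it; z points along the fingers, y is the direction in which the jaws open and shut (so a half turn about z gives the same grasp; the last joint's range is limited). The gripper opens to 85 mm and grips with 20 to 120 N. Pads are 22 mm wide; open, the fingers measure 114 mm over their backs; the gripper's body (76 mm by 85 mm) begins 54 mm behind the grasp point. The pads swing forward as they close: fully open they stand 13 mm farther back than shut.
Start: joints at [-1.348, 0.521, -0.036, 1.599, 0.021, 1.021, -0.113], TCP at [0.18, 0.598, 0.205] pointing down, gripper open.
Joint ranges: [-2.91, 2.91], [-0.3, 2.13], [-1.5, 1.42], [0.17, 2.43], [-1.26, 4.41], [0.16, 1.93], [-2.52, 2.52]. Speed limits (rad/s): [1.89, 1.89, 2.39, 2.39, 3.01, 3.01, 3.01].

### API

Orientations are given as [roll, pitch, yaw] about the fixed x, y, z axes, in that order (R = Rz(yaw) Ry(pitch) Rx(roll)).
In Python, from workcell import bot gives the robot as it stands.
- The arm moves only by the tool carry_out, never from a script. Its argument "targets" is a list of rows, each a list of 7 numbers: the shift along the tool's x, y, z in mm, then the turn, a rotation vector about the tool's x, y, z in units of 6 degrees (1.0 is 6 degrees), then the closure in counts, from 0 (fully open) to 255 (shut). A call has 1 to 5 rows; each row shifts and turns the commanded pose from where the row before left it, along the tool's axes as they then stand; what a row does not reach is not made up. A row lasts 1/12 s, in which the tool goes at most 41.7 mm and 7.16 degrees, less where a joint would pass 70% of its speed; a pose out of reach is approached as far as the arm can. A call is refused whole if a number of a shift passes 41.7 or a number of a turn 1, either way. A call with a gripper value outside its range is refused whole. The fingers move at their own pace and stop on an object; "force" is the grip in N (left out, the last holds). Time passes only in rows, so rows that do not move let the fingers close. It gives the time, the measured TCP pose, the force and the opening at its end, in the units of the state.
- bot.observe(): the state, without advancing time (a new reading comes with each control period).
- bot.grab_frame(name): name is "scene" or "top" or "wrist"; returns a dict with "color" (384x512x3 uint8, red, green, blue), "z_map" (384x512 float32, m along the optical axis (not along the pixel's ray), 0 where there is no reading), "K" (3x3 intrinsics, pixels), "cam_to_world" (4x4, takes a point from camera to world coordinates); the wrist camera has in their place "T_tool_cam" (4x4, takes a point from camera to tool coordinates, whose origin is the TCP and whose axes are the flange's). Camera axes: x right, y down, z forward; pixel columns grow to the right and rows downward; lengths in m; the calibration is good to about 2 mm. The wrist camera is an equidistant fisheye: a pixel r from the principal point sees the ray r / f radians off the axis. A picture is of the moment at which its call begins: read the wrist's pose just before it.
- bot.job_done(): hands the job in, once; it reports no verdict.
The state is a dict: "clock": time; "qpos": joint angles; "qd": joint speeds; "joint_efforts": joint torques, N m; "position": TCP position; "tool_rot": TCP orientation; "force": force on the tool from outside, world axes, zero at the start; "moment": the same for the moment, N m; "grip_width": finger opening in m.
Only numpy, scipy, OpenCV 4.12 (cv2) and the standard library are available. Lean on these libraries where they do the work, as an engineer would, in place of code of your own. Each camera call takes 0.05 s, during which the arm holds its last target. There are 200 camera calls.

## Working session

There is one attempt and no reset: what is moved stays moved. The work goes in short steps, Python scripts to look and compute and a tool call to move; the robot and the scene stay as the last step left them, time stands still between calls to the robot, and variables do not carry over. Pictures are saved under pics/ and viewed, about 8 in all and at most 12, crops included, and the job is handed in when it is done.

Besides the shell and the picture viewer there is one more tool, called after "Call:" by a JSON object that holds its "fn" and its "kwargs", one argument or row to a line. carry_out: Moves the arm, as the interface text tells. Its arguments: {"type":"object","properties":{"targets":{"type":"array","items":{"type":"array","items":{"type":"number"}}},"force":{"type":"number"}},"required":["targets"]}

```bash
ls; mkdir -p pics
cat > h.py <<'E'
import numpy as np, cv2
from workcell import bot
def grab(n,f):
    d=bot.grab_frame(n); np.savez('pics/'+f+'.npz',**d); cv2.imwrite('pics/'+f+'.png',d['color'][:,:,::-1]); return d
def load(f): return dict(np.load('pics/'+f+'.npz'))
def world(d,z=None):
    """per-pixel world points from depth (3-vector map)"""
    K=d['K'];Z=d['z_map'];v,u=np.mgrid[:Z.shape[0],:Z.shape[1]]
    P=np.stack([(u-K[0,2])/K[0,0]*Z,(v-K[1,2])/K[1,1]*Z,Z],-1)
    T=d['cam_to_world'];return P@T[:3,:3].T+T[:3,3]
E
python3 - <<'E'
from h import *
s=bot.observe();print(s)
a=grab('top','top1');b=grab('scene','scene1')
print(a['K'],a['cam_to_world'],b['cam_to_world'])
cv2.imwrite('pics/both.png',cv2.resize(np.vstack([a['color'],b['color']])[:,:,::-1],None,fx=.78,fy=.78))
E
```

```text
pics
{'clock': 0.0, 'qpos': array([-1.34816495,  0.52208068, -0.0363321 ,  1.59999019,  0.02118261,
        1.02109578, -0.11279488]), 'qd': array([-0.00076671,  0.00161673, -0.00086828,  0.00114614,  0.00069869,
       -0.00078886, -0.00014577]), 'joint_efforts': array([ 1.02118647e-03, -9.27103543e+01,  1.98020831e+00, -3.69915175e+01,
        1.78673468e-02,  8.22259724e-03,  5.44870329e-05]), 'position': array([0.18033874, 0.59803341, 0.20459053]), 'tool_rot': array([-3.14040481e+00,  6.73395121e-05,  2.84875112e+00]), 'force': array([-4.15468804e-01,  3.12243137e-04,  2.10985813e-01]), 'moment': array([ 0.003492  , -0.01525904,  0.02214702]), 'grip_width': 0.08536386874643204}
[[380.15432722   0.         256.25438113]
 [  0.         380.15432722 188.29148107]
 [  0.           0.           1.        ]] [[-0.0432388  -0.97718939  0.20792141  0.3365142 ]
 [-0.99906138  0.04283371 -0.00645227  0.05778311]
 [-0.00260096 -0.20800524 -0.97812425  1.01521804]
 [ 0.          0.          0.          1.        ]] [[ 0.38540699  0.76914771 -0.50977765  1.04788436]
 [ 0.92267051 -0.31412758  0.22361348 -0.15767121]
 [ 0.01185658 -0.55653901 -0.83073687  0.8698691 ]
 [ 0.          0.          0.          1.        ]]
```

View pics/top1.png

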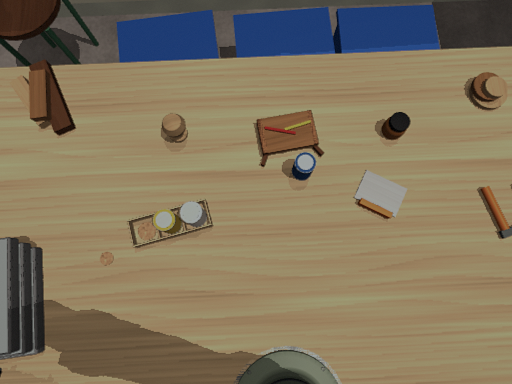

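View pics/scene1.png

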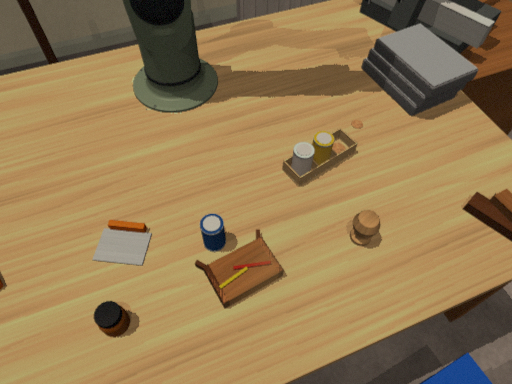

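Run:
```python
from h import *
a=load('top1');W=world(a)
c=a['color'][:,:,::-1]
A=cv2.resize(c[95:225,240:420],None,fx=3.2,fy=3.2,interpolation=cv2.INTER_CUBIC)
B=cv2.resize(c[190:275,95:225],None,fx=4.43,fy=2.16*2,interpolation=cv2.INTER_CUBIC)[:184*2]
h=min(600-A.shape[0],B.shape[0]);
cv2.imwrite('pics/c1.png',np.vstack([A,cv2.resize(c[198:254,95:275],None,fx=3.2,fy=3.2,interpolation=cv2.INTER_CUBIC)]))
def rect(name,box,zlo,zhi):
    u0,u1,v0,v1=box;P=W[v0:v1,u0:u1].reshape(-1,3);m=(P[:,2]>zlo)&(P[:,2]<zhi)
    Q=P[m];r=cv2.minAreaRect((Q[:,:2]*1000).astype(np.float32));print(name,m.sum(),np.round(Q.mean(0)*1000,1),r)
rect('rack',(245,330,105,170),.025,.05)
rect('crate',(120,220,195,250),.025,.05)
rect('blueT',(285,325,145,185),.08,.10)
rect('yelT',(150,178,205,235),.08,.10)
rect('whiT',(176,210,198,232),.08,.10)
rect('bar',(350,415,165,225),.018,.035)
rect('jar',(375,420,105,145),.06,.08)
rect('head',(155,195,105,145),.06,.11)
rect('blade',(350,415,165,225),.0025,.008)
for u,v in [(147,230),(107,258),(380,185),(300,250),(240,240)]:print(u,v,np.round(W[v,u]*1000,1))
```

```text
rack 2019 [697.9 -39.9  34.9] ((671.732421875, -44.17320251464844), (158.4154052734375, 153.92494201660156), 8.24918270111084)
crate 583 [457.5 279.4  36.7] ((464.56781005859375, 280.433349609375), (72.99689483642578, 208.50221252441406), 13.37693977355957)
blueT 364 [594.3 -74.3  90.6] ((594.8096923828125, -74.5564956665039), (52.04301452636719, 53.64665603637695), 42.30291748046875)
yelT 417 [463.8 279.3  93.9] ((464.3056335449219, 279.9356689453125), (54.207801818847656, 52.86954879760742), 85.42662048339844)
whiT 405 [479.4 213.7  94.2] ((476.4185791015625, 216.10693359375), (54.235450744628906, 61.555477142333984), 66.7214584350586)
bar 226 [ 480.6 -259.7   26.1] ((481.27606201171875, -260.3111267089844), (89.28179168701172, 17.053707122802734), 61.57905197143555)
jar 328 [ 700.6 -333.7   70.3] ((701.5407104492188, -334.75830078125), (51.46526336669922, 51.76591110229492), 16.952159881591797)
head 448 [711.1 259.1  86.7] ((714.5755615234375, 262.12481689453125), (54.53372573852539, 62.035255432128906), 9.837721824645996)
blade 1472 [ 524.8 -289.1    4.6] ((520.7877807617188, -290.9833984375), (182.6981964111328, 163.33306884765625), 87.39395904541016)
147 230 [451.  346.5   3.4]
107 258 [382.2 451.1   0.8]
380 185 [ 545.3 -284.9    6.6]
300 250 [ 3.81e+02 -5.70e+01  1.00e-01]
240 240 [414.1 100.2  -0. ]
```

View pics/c1.png

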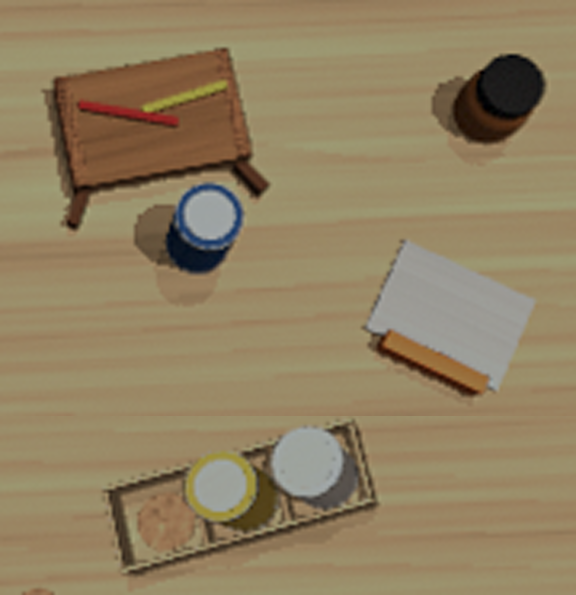

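```bash
cat >> h.py <<'E'
from scipy.spatial.transform import Rotation as Ro
def plan(xyz,yaw,g,mm=38,deg=6.0,s=None):
    """print rows (tool axes) from measured pose (or s=(xyz_mm,yaw)) to xyz mm / yaw deg, tool down"""
    o=bot.observe()
    R0=Ro.from_euler('xyz',o['tool_rot']) if s is None else Ro.from_euler('xyz',[180,0,s[1]],degrees=True)
    p0=o['position']*1000 if s is None else np.array(s[0],float)
    R1=Ro.from_euler('xyz',[180,0,yaw],degrees=True);rv=(R0.inv()*R1).as_rotvec(degrees=True)
    D=np.array(xyz,float)-p0;n=int(max(1,np.ceil(np.linalg.norm(D)/mm),np.ceil(np.linalg.norm(rv)/deg)))
    for i in range(n):
        Ri=R0*Ro.from_rotvec(rv*i/n,degrees=True)
        print(i+1,list(np.round(np.r_[Ri.inv().apply(D/n),rv/n/6],2))+[g])
def st():
    o=bot.observe();print(round(o['clock'],2),np.round(o['position']*1000,1),np.round(np.degrees(o['tool_rot']),2),'F',np.round(o['force'],1),'w',round(o['grip_width']*1000,1),'q',np.round(o['qpos'],2))
E
python3 - <<'E'
from h import *
plan([400,290,240],103.4,0)
print(bot.grab_frame('wrist')['T_tool_cam'])
E
```

```text
1 [np.float64(-27.2), np.float64(-21.05), np.float64(-3.19), np.float64(-0.0), np.float64(0.0), np.float64(0.91), 0]
2 [np.float64(-29.07), np.float64(-18.38), np.float64(-3.19), np.float64(-0.0), np.float64(0.0), np.float64(0.91), 0]
3 [np.float64(-30.69), np.float64(-15.54), np.float64(-3.19), np.float64(-0.0), np.float64(0.0), np.float64(0.91), 0]
4 [np.float64(-32.02), np.float64(-12.56), np.float64(-3.19), np.float64(-0.0), np.float64(0.0), np.float64(0.91), 0]
5 [np.float64(-33.07), np.float64(-9.47), np.float64(-3.2), np.float64(-0.0), np.float64(0.0), np.float64(0.91), 0]
6 [np.float64(-33.82), np.float64(-6.3), np.float64(-3.2), np.float64(-0.0), np.float64(0.0), np.float64(0.91), 0]
7 [np.float64(-34.26), np.float64(-3.06), np.float64(-3.2), np.float64(-0.0), np.float64(0.0), np.float64(0.91), 0]
8 [np.float64(-34.4), np.float64(0.2), np.float64(-3.2), np.float64(-0.0), np.float64(0.0), np.float64(0.91), 0]
9 [np.float64(-34.22), np.float64(3.46), np.float64(-3.21), np.float64(-0.0), np.float64(0.0), np.float64(0.91), 0]
10 [np.float64(-33.74), np.float64(6.69), np.float64(-3.21), np.float64(-0.0), np.float64(0.0), np.float64(0.91), 0]
11 [np.float64(-32.95), np.float64(9.85), np.float64(-3.21), np.float64(-0.0), np.float64(0.0), np.float64(0.91), 0]
[[ 6.97133946e-04 -9.47399909e-01 -3.20051442e-01  8.30933502e-02]
 [ 9.99999703e-01  7.65470628e-04 -8.77142264e-05  2.15177128e-04]
 [ 3.28090428e-04 -3.20051286e-01  9.47400162e-01 -1.68150307e-01]
 [ 0.00000000e+00  0.00000000e+00  0.00000000e+00  1.00000000e+00]]
```

Call:
{"fn": "carry_out", "kwargs": {
  "targets": [
    [-27.2,-21.0,-3.2,0,0,0.91,0],
    [-29.1,-18.4,-3.2,0,0,0.91,0],
    [-30.7,-15.5,-3.2,0,0,0.91,0],
    [-32,-12.6,-3.2,0,0,0.91,0],
    [-33,-9.5,-3.2,0,0,0.91,0]
  ]
}}

```text
clock: 0.57
position: [0.2807, 0.4567, 0.2212]
tool_rot: [-3.141, 0.0, 2.368]
force: [1.0, 0.5, -0.0]
grip_width: 0.0853
```

Call:
{"fn": "carry_out", "kwargs": {
  "targets": [
    [-33.8,-6.3,-3.2,0,0,0.91,0],
    [-34.3,-3,-3.2,0,0,0.91,0],
    [-34.4,0.2,-3.2,0,0,0.91,0],
    [-34.2,3.5,-3.2,0,0,0.91,0],
    [-33.7,6.7,-3.2,0,0,0.91,0]
  ]
}}

```text
clock: 0.98
position: [0.3802, 0.3166, 0.2374]
tool_rot: [-3.142, -0.0, 1.891]
force: [0.4, 1.4, -0.1]
grip_width: 0.0854
```

Call:
{"fn": "carry_out", "kwargs": {
  "targets": [
    [-33,9.8,-3.2,0,0,0.91,0],
    [0,0,0,0,0,0,0],
    [0,0,0,0,0,0,0]
  ]
}}

```text
clock: 1.23
position: [0.4004, 0.2886, 0.2406]
tool_rot: [3.141, 0.0, 1.797]
force: [-0.1, 0.8, 0.0]
grip_width: 0.0854
```

```bash
cat >> h.py <<'E'
def wgrab(f):
    o=bot.observe();d=bot.grab_frame('wrist')
    T=np.eye(4);T[:3,:3]=Ro.from_euler('xyz',o['tool_rot']).as_matrix();T[:3,3]=o['position']
    d['cam_to_world']=T@d['T_tool_cam'];np.savez('pics/'+f+'.npz',**d);cv2.imwrite('pics/'+f+'.png',d['color'][:,:,::-1]);return d
def wray(d,uv):
    K=d['K'];a=(np.atleast_2d(uv).astype(float)-K[:2,2])/[K[0,0],K[1,1]];th=np.linalg.norm(a,axis=1,keepdims=True)
    return np.c_[a*np.sinc(th/np.pi),np.cos(th)] if False else np.c_[np.sin(th)*a/np.maximum(th,1e-9),np.cos(th)]
def wpt(d,uv,z):
    """pixels -> world mm on plane z (mm)"""
    T=d['cam_to_world'];r=wray(d,uv)@T[:3,:3].T;c=T[:3,3];return (c+r*((z/1000-c[2])/r[:,2])[:,None])*1000
def wworld(d):
    Z=d['z_map'];v,u=np.mgrid[:Z.shape[0],:Z.shape[1]];r=wray(d,np.c_[u.ravel(),v.ravel()])
    T=d['cam_to_world'];return ((r/r[:,2:]*Z.ravel()[:,None])@T[:3,:3].T+T[:3,3]).reshape(Z.shape+(3,))*1000
def ortho(d,x0,x1,y0,y1,z,s=2):
    """top-view, s px/mm: row 0 = x1, col 0 = y1, world plane z mm"""
    T=d['cam_to_world'];v,u=np.mgrid[:int((x1-x0)*s),:int((y1-y0)*s)]
    P=np.stack([x1-v/s,y1-u/s,np.full(v.shape,z)],-1)/1000-T[:3,3];c=P@T[:3,:3]
    th=np.arctan2(np.hypot(c[...,0],c[...,1]),c[...,2]);n=np.hypot(c[...,0],c[...,1])+1e-12;K=d['K']
    return cv2.remap(d['color'][:,:,::-1],(K[0,2]+K[0,0]*th*c[...,0]/n).astype(np.float32),(K[1,2]+K[1,1]*th*c[...,1]/n).astype(np.float32),cv2.INTER_CUBIC)
E
python3 - <<'E'
from h import *
st();d=wgrab('w1');print(d['K'].round(1).tolist())
cv2.imwrite('pics/o1.png',np.hstack([ortho(d,370,560,150,410,40,2),ortho(d,370,560,300,400,6,2)]))
W=wworld(d);m=(W[...,2]>30)&(W[...,2]<50)&(W[...,0]>380)&(W[...,0]<560)&(W[...,1]>150)&(W[...,1]<410)
Q=W[m];print(m.sum(),Q.mean(0),cv2.minAreaRect(Q[:,:2].astype(np.float32)))
m=(W[...,2]>-20)&(W[...,2]<20);print(np.median(W[m][:,2]))
E
```

```text
1.23 [400.4 288.6 240.6] [1.7998e+02 1.0000e-02 1.0297e+02] F [-0.1  0.8  0. ] w 85.4 q [-0.99  0.28  0.3   1.91 -0.1   0.97 -0.41]
[[297.3, 0.0, 253.5], [0.0, 297.3, 190.8], [0.0, 0.0, 1.0]]
1649 [453.66253406 298.9821465   37.91202811] ((464.2969970703125, 281.88079833984375), (72.70536804199219, 208.89170837402344), 13.633221626281738)
-0.5145540919817282
```

View pics/o1.png

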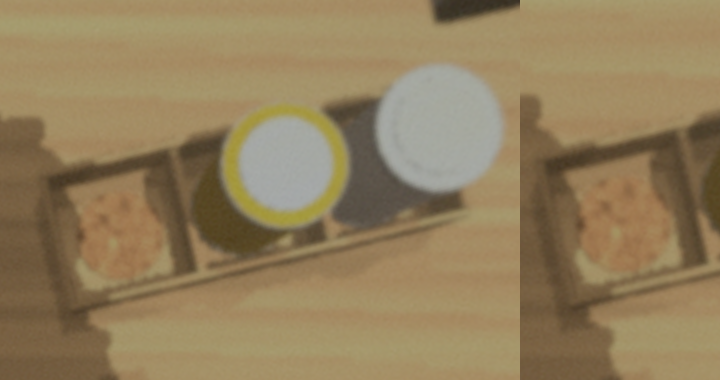

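Run:
```python
from h import *
plan([585,-72,215],103.5,0)
```

```text
1 [np.float64(-35.87), np.float64(8.94), np.float64(2.3), np.float64(-0.0), np.float64(-0.0), np.float64(-0.01), 0]
2 [np.float64(-35.87), np.float64(8.92), np.float64(2.3), np.float64(-0.0), np.float64(-0.0), np.float64(-0.01), 0]
3 [np.float64(-35.88), np.float64(8.9), np.float64(2.3), np.float64(-0.0), np.float64(-0.0), np.float64(-0.01), 0]
4 [np.float64(-35.88), np.float64(8.88), np.float64(2.3), np.float64(-0.0), np.float64(-0.0), np.float64(-0.01), 0]
5 [np.float64(-35.89), np.float64(8.86), np.float64(2.3), np.float64(-0.0), np.float64(-0.0), np.float64(-0.01), 0]
6 [np.float64(-35.89), np.float64(8.84), np.float64(2.3), np.float64(-0.0), np.float64(-0.0), np.float64(-0.01), 0]
7 [np.float64(-35.9), np.float64(8.82), np.float64(2.31), np.float64(-0.0), np.float64(-0.0), np.float64(-0.01), 0]
8 [np.float64(-35.9), np.float64(8.8), np.float64(2.31), np.float64(-0.0), np.float64(-0.0), np.float64(-0.01), 0]
9 [np.float64(-35.91), np.float64(8.78), np.float64(2.31), np.float64(-0.0), np.float64(-0.0), np.float64(-0.01), 0]
10 [np.float64(-35.91), np.float64(8.76), np.float64(2.31), np.float64(-0.0), np.float64(-0.0), np.float64(-0.01), 0]
11 [np.float64(-35.92), np.float64(8.74), np.float64(2.31), np.float64(-0.0), np.float64(-0.0), np.float64(-0.01), 0]
```

Call:
{"fn": "carry_out", "kwargs": {
  "targets": [
    [-35.9,8.9,2.3,0,0,0,0],
    [-35.9,8.9,2.3,0,0,0,0],
    [-35.9,8.9,2.3,0,0,0,0],
    [-35.9,8.9,2.3,0,0,0,0],
    [-35.9,8.9,2.3,0,0,0,0]
  ]
}}

```text
clock: 1.7
position: [0.4838, 0.1251, 0.2287]
tool_rot: [-3.141, -0.0, 1.804]
force: [1.8, 0.5, 0.1]
grip_width: 0.0856
```

Call:
{"fn": "carry_out", "kwargs": {
  "targets": [
    [-35.9,8.8,2.3,0,0,0,0],
    [-35.9,8.8,2.3,0,0,0,0],
    [-35.9,8.8,2.3,0,0,0,0],
    [-35.9,8.8,2.3,0,0,0,0],
    [-35.9,8.8,2.3,0,0,0,0]
  ]
}}

```text
clock: 2.12
position: [0.568, -0.0396, 0.2169]
tool_rot: [-3.141, -0.001, 1.803]
force: [0.2, 1.5, 0.5]
grip_width: 0.0853
```

Call:
{"fn": "carry_out", "kwargs": {
  "targets": [
    [-35.9,8.8,2.3,0,0,0,0],
    [0,0,0,0,0,0,0],
    [0,0,0,0,0,0,0]
  ]
}}

```text
clock: 2.37
position: [0.5843, -0.0732, 0.2142]
tool_rot: [-3.14, 0.0, 1.8]
force: [-0.8, 1.1, 0.2]
grip_width: 0.0852
```

Run:
```python
from h import *
st();d=wgrab('w2')
W=wworld(d)
def rect(n,x0,x1,y0,y1,z0,z1):
    m=(W[...,2]>z0)&(W[...,2]<z1)&(W[...,0]>x0)&(W[...,0]<x1)&(W[...,1]>y0)&(W[...,1]<y1);Q=W[m]
    print(n,m.sum(),Q.mean(0).round(1),Q.max(0).round(1),Q.min(0).round(1),cv2.minAreaRect(Q[:,:2].astype(np.float32)))
rect('tin',540,640,-130,-30,80,100)
rect('rack',640,800,-140,60,28,40)
rect('bar',430,540,-330,-200,18,32)
o=ortho(d,590,790,-150,80,34,2);cv2.imwrite('pics/o2.png',np.hstack([o,ortho(d,440,640,-360,-180,4,1.9)[:400]]) if False else o)
cv2.imwrite('pics/o2b.png',ortho(d,540,680,-150,50,20,3))
```

```text
2.37 [584.3 -73.2 214.2] [-1.7993e+02  1.0000e-02  1.0311e+02] F [-0.8  1.1  0.2] w 85.2 q [-0.26  0.49  0.41  1.7  -0.22  1.    0.46]
tin 2130 [594.3 -71.9  89.6] [622.  -46.   92.2] [567.4 -99.6  80.2] ((594.873291015625, -72.90274810791016), (53.94826126098633, 53.58497619628906), 12.333212852478027)
rack 8792 [696.1 -35.9  33.7] [759.1  44.   40. ] [ 640.2 -120.9   28. ] ((699.64013671875, -38.4571533203125), (101.17369079589844, 154.7978973388672), 8.063749313354492)
bar 86 [ 501.6 -222.9   23.8] [ 508.5 -216.1   26.8] [ 493.2 -234.2   18.3] ((502.0561218261719, -223.53541564941406), (11.151912689208984, 18.372468948364258), 26.177906036376953)
```

View pics/o2.png

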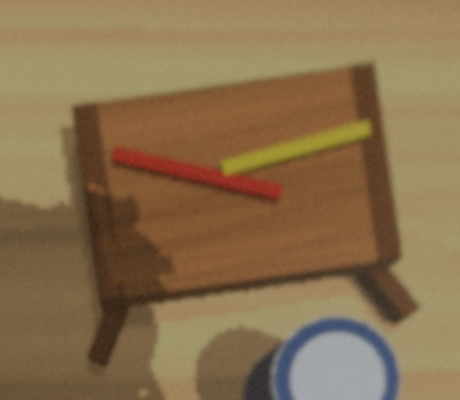

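Call:
{"fn": "carry_out", "kwargs": {
  "targets": [
    [-1.2,5,36,0,0,0,0],
    [-1.2,5,36,0,0,0,0],
    [0,0,36,0,0,0,0],
    [0,0,36,0,0,0,0],
    [0,0,20,0,0,0,0]
  ]
}}

```text
clock: 2.83
position: [0.5927, -0.0695, 0.0475]
tool_rot: [-3.138, -0.002, 1.804]
force: [-0.8, -0.2, -1.1]
grip_width: 0.0855
```

Call:
{"fn": "carry_out", "kwargs": {
  "targets": [
    [0,0,0,0,0,0,0],
    [0,0,0,0,0,0,255],
    [0,0,0,0,0,0,255],
    [0,0,0,0,0,0,255],
    [0,0,0,0,0,0,255]
  ],
  "force": 50
}}

```text
clock: 3.25
position: [0.5957, -0.0721, 0.0535]
tool_rot: [3.138, 0.0, 1.801]
force: [-2.9, 0.9, 12.5]
grip_width: 0.0513
```

Call:
{"fn": "carry_out", "kwargs": {
  "targets": [
    [0,0,0,0,0,0,255],
    [0,0,0,0,0,0,255],
    [0,0,0,0,0,0,255],
    [0,0,0,0,0,0,255]
  ]
}}

```text
clock: 3.58
position: [0.5956, -0.0721, 0.0535]
tool_rot: [3.138, 0.0, 1.801]
force: [-1.8, 2.2, 12.4]
grip_width: 0.0513
```

```bash
python3 -c "
from h import *
st()"
```

```text
3.58 [595.6 -72.1  53.5] [1.7982e+02 2.0000e-02 1.0319e+02] F [-1.8  2.2 12.4] w 51.3 q [-0.19  0.7   0.32  1.8  -0.33  0.69  0.54]
```

Call:
{"fn": "carry_out", "kwargs": {
  "targets": [
    [0,0,-10,0,0,0,255],
    [0,0,-20,0,0,0,255],
    [0,0,-30,0,0,0,255],
    [0,0,-36,0,0,0,255],
    [0,0,-24,0,0,0,255]
  ]
}}

```text
clock: 4.0
position: [0.5951, -0.0727, 0.1755]
tool_rot: [3.138, 0.001, 1.8]
force: [1.5, -1.1, -1.8]
grip_width: 0.0514
```

Run:
```python
from h import *
st();d=wgrab('w3')
p=bot.observe()['position']*1000
plan([448.5,347.2,190],103.5,255,mm=36)
W=wworld(d);m=(abs(W[...,0]-p[0])<45)&(abs(W[...,1]-p[1])<45)&(W[...,2]>60)
v,u=np.where(m);print(m.sum(),W[m].mean(0))
```

```text
4.0 [595.1 -72.7 175.5] [1.7982e+02 5.0000e-02 1.0314e+02] F [ 1.5 -1.1 -1.8] w 51.4 q [-0.25  0.54  0.4   1.72 -0.25  0.93  0.48]
1 [np.float64(34.07), np.float64(-3.76), np.float64(-0.92), np.float64(0.01), np.float64(0.0), np.float64(-0.0), 255]
2 [np.float64(34.07), np.float64(-3.75), np.float64(-0.91), np.float64(0.01), np.float64(0.0), np.float64(-0.0), 255]
3 [np.float64(34.07), np.float64(-3.73), np.float64(-0.9), np.float64(0.01), np.float64(0.0), np.float64(-0.0), 255]
4 [np.float64(34.08), np.float64(-3.71), np.float64(-0.9), np.float64(0.01), np.float64(0.0), np.float64(-0.0), 255]
5 [np.float64(34.08), np.float64(-3.7), np.float64(-0.89), np.float64(0.01), np.float64(0.0), np.float64(-0.0), 255]
6 [np.float64(34.08), np.float64(-3.68), np.float64(-0.88), np.float64(0.01), np.float64(0.0), np.float64(-0.0), 255]
7 [np.float64(34.08), np.float64(-3.66), np.float64(-0.87), np.float64(0.01), np.float64(0.0), np.float64(-0.0), 255]
8 [np.float64(34.08), np.float64(-3.65), np.float64(-0.87), np.float64(0.01), np.float64(0.0), np.float64(-0.0), 255]
9 [np.float64(34.09), np.float64(-3.63), np.float64(-0.86), np.float64(0.01), np.float64(0.0), np.float64(-0.0), 255]
10 [np.float64(34.09), np.float64(-3.62), np.float64(-0.85), np.float64(0.01), np.float64(0.0), np.float64(-0.0), 255]
11 [np.float64(34.09), np.float64(-3.6), np.float64(-0.85), np.float64(0.01), np.float64(0.0), np.float64(-0.0), 255]
12 [np.float64(34.09), np.float64(-3.58), np.float64(-0.84), np.float64(0.01), np.float64(0.0), np.float64(-0.0), 255]
13 [np.float64(34.09), np.float64(-3.57), np.float64(-0.83), np.float64(0.01), np.float64(0.0), np.float64(-0.0), 255]
30095 [595.22478567 -61.56159423 247.35878667]
```

View pics/w3.png

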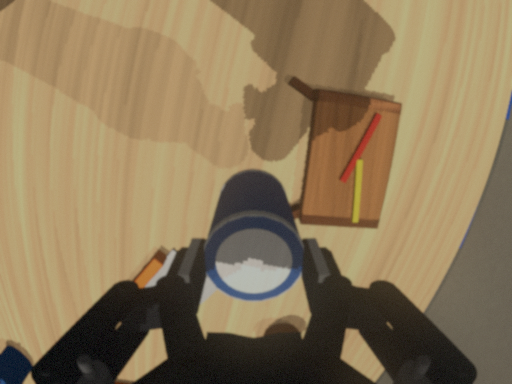

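Call:
{"fn": "carry_out", "kwargs": {
  "targets": [
    [34,-3.7,-1,0,0,0,255],
    [34,-3.7,-1,0,0,0,255],
    [34,-3.7,-1,0,0,0,255],
    [34,-3.7,-1,0,0,0,255],
    [34,-3.7,-1,0,0,0,255]
  ]
}}

```text
clock: 4.47
position: [0.537, 0.0904, 0.1774]
tool_rot: [3.14, -0.0, 1.8]
force: [1.2, 0.5, -2.6]
grip_width: 0.0513
```

Call:
{"fn": "carry_out", "kwargs": {
  "targets": [
    [34,-3.7,-1,0,0,0,255],
    [34,-3.7,-1,0,0,0,255],
    [34,-3.7,-1,0,0,0,255],
    [34,-3.7,-1,0,0,0,255],
    [34,-3.7,-1,0,0,0,255]
  ]
}}

```text
clock: 4.88
position: [0.4802, 0.2518, 0.1825]
tool_rot: [3.14, -0.001, 1.801]
force: [1.1, -0.0, -3.9]
grip_width: 0.0512
```

Call:
{"fn": "carry_out", "kwargs": {
  "targets": [
    [34,-3.7,-1,0,0,0,255],
    [34,-3.7,-1,0,0,0,255],
    [34,-3.7,-1,0,0,0,255],
    [0,0,0,0,0,0,255],
    [0,0,0,0,0,0,255]
  ]
}}

```text
clock: 5.3
position: [0.4459, 0.3489, 0.1849]
tool_rot: [3.141, -0.001, 1.804]
force: [0.5, -1.2, -2.0]
grip_width: 0.0516
```

Run:
```python
from h import *
st();d=wgrab('w4');p=bot.observe()['position']*1000
W=wworld(d);zt=p[2]-53.5+90
m=(abs(W[...,0]-p[0])<40)&(abs(W[...,1]-p[1])<40)&(abs(W[...,2]-zt)<6)
m=m.astype(np.uint8);n,l,s,c=cv2.connectedComponentsWithStats(m);k=1+np.argmax(s[1:,4]);Q=W[l==k]
print(s[k],Q.mean(0),np.c_[Q,np.ones(len(Q))].shape,'r',cv2.minEnclosingCircle(Q[:,:2].astype(np.float32)))
A=np.c_[Q[:,:2]-Q[:,:2].mean(0),np.ones(len(Q))];print('tilt deg',np.degrees(np.linalg.lstsq(A,Q[:,2],rcond=None)[0][:2]))
m=(W[...,2]>30)&(W[...,2]<46)&(W[...,0]>380)&(W[...,0]<560)&(W[...,1]>150)&(W[...,1]<410)
print('crate',cv2.minAreaRect(W[m][:,:2].astype(np.float32)))
plan([448.5,347.2,120],103.5,255)
```

```text
5.3 [445.9 348.9 184.9] [ 1.7996e+02 -5.0000e-02  1.0336e+02] F [ 0.5 -1.2 -2. ] w 51.6 q [-1.03  0.48  0.37  1.8  -0.21  0.91 -0.34]
[ 178  210  141   92 7798] [444.65800596 351.17004979 221.20349248] (7798, 4) r ((441.64501953125, 354.0689392089844), 35.406890869140625)
tilt deg [-0.33168558 -0.89333047]
crate ((464.00079345703125, 282.9610900878906), (72.48614501953125, 207.32167053222656), 13.323848724365234)
1 [np.float64(-0.23), np.float64(0.84), np.float64(32.45), np.float64(0.0), np.float64(-0.0), np.float64(-0.02), 255]
2 [np.float64(-0.23), np.float64(0.85), np.float64(32.45), np.float64(0.0), np.float64(-0.0), np.float64(-0.02), 255]
```

Call:
{"fn": "carry_out", "kwargs": {
  "targets": [
    [-0.5,2.2,20,0,0,0,255],
    [0,0,30,0,0,0,255],
    [0,0,25,0,0,0,255],
    [0,0,10,0,0,0,255],
    [0,0,0,0,0,0,255]
  ]
}}

```text
clock: 5.77
position: [0.4489, 0.3453, 0.0978]
tool_rot: [-3.139, 0.002, 1.799]
force: [-0.7, -0.3, -2.9]
grip_width: 0.0514
```

Run:
```python
from h import *
st();d=wgrab('w5');p=bot.observe()['position']*1000;zt=p[2]+36.5
c=d['color'].astype(int);W=wworld(d)
v,u=np.mgrid[:384,:512];P=wpt(d,np.c_[u.ravel(),v.ravel()],zt).reshape(384,512,3)
m=(c[...,2]>c[...,0]+25)&(abs(W[...,2]-zt)<5)&(np.hypot(P[...,0]-p[0],P[...,1]-p[1])<40)
Q=P[m];A=np.c_[2*Q[:,:2],np.ones(len(Q))];s=np.linalg.lstsq(A,(Q[:,:2]**2).sum(1),rcond=None)[0]
print(m.sum(),s[:2],np.sqrt(s[2]+s[0]**2+s[1]**2))
cv2.imwrite('pics/w5v.png',d['color'][:,:,::-1])
```

```text
5.77 [448.9 345.3  97.8] [-1.7986e+02  1.1000e-01  1.0308e+02] F [-0.7 -0.3 -2.9] w 51.4 q [-0.98  0.59  0.32  1.86 -0.26  0.73 -0.29]
799 [448.66401957 344.64186108] 22.320519127462838
```

View pics/w5v.png

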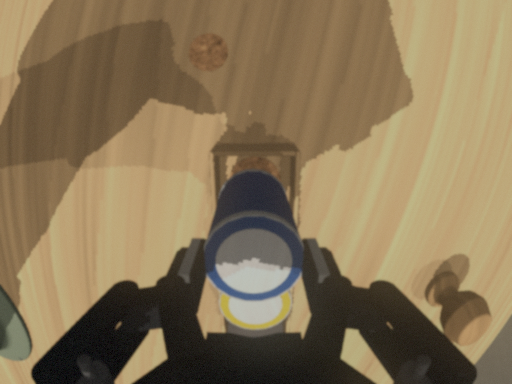

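Call:
{"fn": "carry_out", "kwargs": {
  "targets": [
    [0,0,0,0,0,0,255],
    [0,0,0,0,0,0,255]
  ]
}}

```text
clock: 5.98
position: [0.45, 0.3473, 0.1007]
tool_rot: [3.14, -0.001, 1.8]
force: [-0.2, 0.4, -2.2]
grip_width: 0.0512
```

```bash
python3 -c "
from h import *
st()
d=wgrab('w6');W=wworld(d)
for z0,z1 in((30,46),):
  m=(W[...,2]>z0)&(W[...,2]<z1)&(W[...,0]>380)&(W[...,0]<480)&(W[...,1]>320)&(W[...,1]<410);Q=W[m];th=np.radians(13.5);e=np.array([-np.sin(th),np.cos(th)]);print(m.sum(),(Q[:,:2]@e).max(),(Q[:,:2]@[np.cos(th),np.sin(th)]).max(),(Q[:,:2]@[np.cos(th),np.sin(th)]).min())
print(np.array([448.4,348])@e)
"
```

```text
5.98 [450.  347.3 100.7] [ 1.7989e+02 -6.0000e-02  1.0314e+02] F [-0.2  0.4 -2.2] w 51.2 q [-0.99  0.59  0.32  1.86 -0.26  0.73 -0.29]
1141 270.21488810291567 553.8206835202118 480.91599249071754
233.70783114540347
```

Call:
{"fn": "carry_out", "kwargs": {
  "targets": [
    [1.9,-1.1,2,0,0,0,255],
    [0,0,10,0,0,0,255],
    [0,0,12,0,0,0,255],
    [0,0,8,0,0,0,255],
    [0,0,0,0,0,0,255]
  ]
}}

```text
clock: 6.45
position: [0.4467, 0.3478, 0.0648]
tool_rot: [-3.139, 0.002, 1.801]
force: [-0.2, -1.5, -3.0]
grip_width: 0.0513
```

Call:
{"fn": "carry_out", "kwargs": {
  "targets": [
    [0,0,4,0,0,0,255],
    [0,0,2,0,0,0,255],
    [0,0,0,0,0,0,255]
  ]
}}

```text
clock: 6.7
position: [0.4477, 0.3484, 0.0607]
tool_rot: [-3.141, 0.0, 1.8]
force: [-0.0, 0.2, -2.1]
grip_width: 0.0512
```

Call:
{"fn": "carry_out", "kwargs": {
  "targets": [
    [0,0,1,0,0,0,255],
    [0,0,0.5,0,0,0,255],
    [0,0,0,0,0,0,255],
    [0,0,0,0,0,0,255]
  ]
}}

```text
clock: 7.03
position: [0.4478, 0.3487, 0.0598]
tool_rot: [3.141, -0.0, 1.8]
force: [0.3, 0.4, -2.9]
grip_width: 0.0514
```

Call:
{"fn": "carry_out", "kwargs": {
  "targets": [
    [0,0,1,0,0,0,255],
    [0,0,0,0,0,0,255],
    [0,0,0,0,0,0,255]
  ]
}}

```text
clock: 7.28
position: [0.4478, 0.3489, 0.0595]
tool_rot: [3.141, -0.001, 1.8]
force: [-6.1, -3.0, 15.6]
grip_width: 0.0515
```

Call:
{"fn": "carry_out", "kwargs": {
  "targets": [
    [0,0,1,0,0,0,255],
    [0,0,0,0,0,0,255],
    [0,0,0,0,0,0,255]
  ]
}}

```text
clock: 7.53
position: [0.4479, 0.349, 0.0594]
tool_rot: [3.141, -0.001, 1.8]
force: [-9.1, -4.5, 34.2]
grip_width: 0.0514
```

Call:
{"fn": "carry_out", "kwargs": {
  "targets": [
    [0,0,-1.7,0,0,0,255],
    [0,0,0,0,0,0,255],
    [0,0,0,0,0,0,0],
    [0,0,0,0,0,0,0],
    [0,0,0,0,0,0,0]
  ]
}}

```text
clock: 7.95
position: [0.4477, 0.3486, 0.0592]
tool_rot: [3.142, 0.0, 1.801]
force: [0.9, -0.1, 0.4]
grip_width: 0.0844
```

Call:
{"fn": "carry_out", "kwargs": {
  "targets": [
    [0,0,0,0,0,0,0],
    [0,0,0,0,0,0,0],
    [0,0,0,0,0,0,0],
    [0,0,-10,0,0,0,0],
    [0,0,-20,0,0,0,0]
  ]
}}

```text
clock: 8.37
position: [0.4468, 0.3478, 0.0885]
tool_rot: [-3.139, 0.002, 1.801]
force: [0.7, -0.1, 0.6]
grip_width: 0.0854
```

Call:
{"fn": "carry_out", "kwargs": {
  "targets": [
    [0,0,-30,0,0,0,0],
    [0,0,-40,0,0,0,0],
    [0,0,-40,0,0,0,0],
    [-20,0,-30,0,0,0,0],
    [0,0,0,0,0,0,0]
  ]
}}

```text
clock: 8.78
position: [0.4552, 0.3274, 0.236]
tool_rot: [3.134, -0.003, 1.798]
force: [0.1, -0.6, -0.3]
grip_width: 0.0858
```

Run:
```python
from h import *
st();d=wgrab('w7');W=wworld(d)
c=d['color'].astype(int)
m=(W[...,2]>85)&(W[...,2]<102)&(np.hypot(W[...,0]-448.4,W[...,1]-348.3)<36)
Q=W[m];print(m.sum(),Q.mean(0),cv2.minAreaRect(Q[:,:2].astype(np.float32)))
plan([481,-260,170],61.6,0,mm=40)
cv2.imwrite('pics/w7v.png',np.hstack([d['color'][:,:,::-1]]))
```

```text
8.78 [455.2 327.4 236. ] [179.58  -0.19 102.99] F [ 0.1 -0.6 -0.3] w 85.8 q [-1.02  0.41  0.4   1.76 -0.18  1.   -0.33]
2065 [446.53885315 348.36613403  95.75244589] ((446.5269775390625, 347.82342529296875), (53.95671844482422, 54.6329345703125), 58.657527923583984)
1 [np.float64(-38.63), np.float64(-7.11), np.float64(4.07), np.float64(0.0), np.float64(-0.0), np.float64(0.46), 0]
2 [np.float64(-38.93), np.float64(-5.24), np.float64(4.08), np.float64(0.0), np.float64(-0.0), np.float64(0.46), 0]
3 [np.float64(-39.13), np.float64(-3.36), np.float64(4.09), np.float64(0.0), np.float64(-0.0), np.float64(0.46), 0]
4 [np.float64(-39.25), np.float64(-1.47), np.float64(4.11), np.float64(0.0), np.float64(-0.0), np.float64(0.46), 0]
5 [np.float64(-39.27), np.float64(0.43), np.float64(4.12), np.float64(0.0), np.float64(-0.0), np.float64(0.46), 0]
6 [np.float64(-39.21), np.float64(2.32), np.float64(4.13), np.float64(0.0), np.float64(-0.0), np.float64(0.46), 0]
7 [np.float64(-39.05), np.float64(4.21), np.float64(4.14), np.float64(0.0), np.float64(-0.0), np.float64(0.46), 0]
8 [np.float64(-38.8), np
[... 201 characters left out ...]
 0]
10 [np.float64(-38.03), np.float64(9.8), np.float64(4.17), np.float64(0.0), np.float64(-0.0), np.float64(0.46), 0]
11 [np.float64(-37.51), np.float64(11.62), np.float64(4.18), np.float64(0.0), np.float64(-0.0), np.float64(0.46), 0]
12 [np.float64(-36.91), np.float64(13.41), np.float64(4.18), np.float64(0.0), np.float64(-0.0), np.float64(0.46), 0]
13 [np.float64(-36.22), np.float64(15.18), np.float64(4.19), np.float64(0.0), np.float64(-0.0), np.float64(0.46), 0]
14 [np.float64(-35.44), np.float64(16.91), np.float64(4.2), np.float64(0.0), np.float64(-0.0), np.float64(0.46), 0]
15 [np.float64(-34.58), np.float64(18.6), np.float64(4.2), np.float64(0.0), np.float64(-0.0), np.float64(0.46), 0]
```

Call:
{"fn": "carry_out", "kwargs": {
  "targets": [
    [-38.6,-7.1,2,0,0,0.46,0],
    [-38.9,-5.2,2,0,0,0.46,0],
    [-39.1,-3.4,3,0,0,0.46,0],
    [-39.2,-1.5,3,0,0,0.46,0],
    [-39.3,0.4,3,0,0,0.46,0]
  ]
}}

```text
clock: 9.25
position: [0.4608, 0.1315, 0.216]
tool_rot: [-3.141, 0.0, 1.558]
force: [1.3, 0.0, 1.0]
grip_width: 0.0853
```

Call:
{"fn": "carry_out", "kwargs": {
  "targets": [
    [-39.2,2.3,3,0,0,0.46,0],
    [-39,4.2,3,0,0,0.46,0],
    [-38.8,6.1,4,0,0,0.46,0],
    [-38.5,8,4,0,0,0.46,0],
    [-38,9.8,4,0,0,0.46,0]
  ]
}}

```text
clock: 9.67
position: [0.4705, -0.0645, 0.198]
tool_rot: [-3.141, -0.0, 1.317]
force: [1.2, 0.5, 0.7]
grip_width: 0.0855
```

Call:
{"fn": "carry_out", "kwargs": {
  "targets": [
    [-37.5,11.6,4,0,0,0.46,0],
    [-36.9,13.4,4,0,0,0.46,0],
    [-36.2,15.2,4,0,0,0.46,0],
    [-35.4,16.9,4,0,0,0.46,0],
    [-34.6,18.6,4,0,0,0.46,0]
  ]
}}

```text
clock: 10.08
position: [0.4801, -0.2606, 0.1777]
tool_rot: [-3.141, -0.0, 1.076]
force: [1.5, 0.8, 0.8]
grip_width: 0.0854
```

Call:
{"fn": "carry_out", "kwargs": {
  "targets": [
    [0,0,0,0,0,0,0],
    [0,0,0,0,0,0,0],
    [0,0,0,0,0,0,0]
  ]
}}

```text
clock: 10.33
position: [0.4803, -0.2585, 0.1778]
tool_rot: [-3.14, -0.0, 1.078]
force: [0.1, 0.1, -1.0]
grip_width: 0.0851
```

Run:
```python
from h import *
st();d=wgrab('w8');W=wworld(d)
m=(W[...,2]>17)&(W[...,2]<33)&(W[...,0]>430)&(W[...,0]<540)&(W[...,1]>-330)&(W[...,1]<-200);Q=W[m]
print(m.sum(),Q.mean(0),cv2.minAreaRect(Q[:,:2].astype(np.float32)))
m2=m&(W[...,2]>23.5)&(W[...,2]<28.5);Q=W[m2];print(m2.sum(),cv2.minAreaRect(Q[:,:2].astype(np.float32)))
cv2.imwrite('pics/o8.png',ortho(d,440,620,-390,-190,4,3))
```

```text
10.33 [ 480.3 -258.5  177.8] [-179.93   -0.     61.77] F [ 0.1  0.1 -1. ] w 85.1 q [-0.07  0.51  0.64  1.86 -0.38  0.9   0.26]
1116 [ 481.51574055 -257.21459235   25.2324538 ] ((480.8318786621094, -259.0667724609375), (89.6717529296875, 15.58187198638916), 61.53549575805664)
1087 ((480.772705078125, -259.12054443359375), (89.52162170410156, 15.52437973022461), 61.53221130371094)
```

View pics/o8.png

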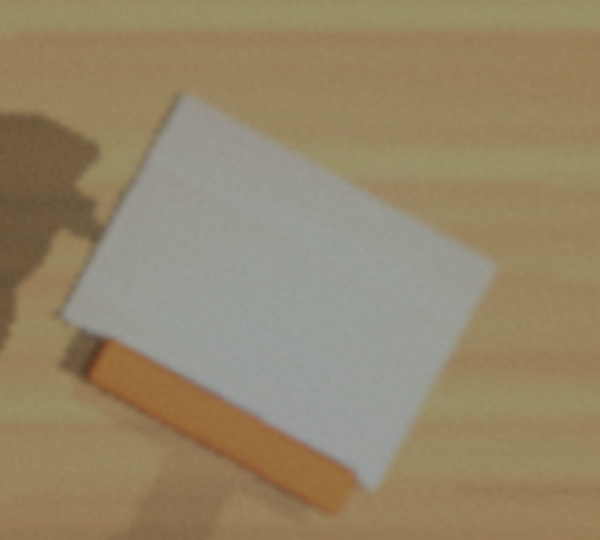

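Call:
{"fn": "carry_out", "kwargs": {
  "targets": [
    [-0.3,0.7,40,0,0,0.04,0],
    [0,0,40,0,0,0,0],
    [0,0,36,0,0,0,0],
    [0,0,30,0,0,0,0],
    [0,0,15,0,0,0,0]
  ]
}}

```text
clock: 10.8
position: [0.4801, -0.2571, 0.0142]
tool_rot: [-3.138, -0.0, 1.077]
force: [-0.1, 0.2, 0.0]
grip_width: 0.0849
```

Call:
{"fn": "carry_out", "kwargs": {
  "targets": [
    [0,0,9,0,0,0,0],
    [0,0,0,0,0,0,0],
    [0,0,0,0,0,0,0]
  ]
}}

```text
clock: 11.05
position: [0.4815, -0.2592, 0.009]
tool_rot: [3.141, -0.0, 1.075]
force: [1.6, -0.3, -0.4]
grip_width: 0.0857
```

```bash
python3 -c "
from h import *
st()"
```

```text
11.05 [ 481.5 -259.2    9. ] [ 1.7998e+02 -1.0000e-02  6.1580e+01] F [ 1.6 -0.3 -0.4] w 85.7 q [ 0.08  0.75  0.44  1.96 -0.58  0.56  0.42]
```

Aligned on the bar. Closing.

Call:
{"fn": "carry_out", "kwargs": {
  "targets": [
    [0,0,1,0,0,0,255],
    [0,0,0,0,0,0,255],
    [0,0,0,0,0,0,255],
    [0,0,0,0,0,0,255],
    [0,0,0,0,0,0,255]
  ],
  "force": 60
}}

```text
clock: 11.47
position: [0.4813, -0.2597, 0.0077]
tool_rot: [3.141, -0.0, 1.074]
force: [0.3, 0.1, -0.7]
grip_width: 0.0254
```

Call:
{"fn": "carry_out", "kwargs": {
  "targets": [
    [0,0,0,0,0,0,255],
    [0,0,0,0,0,0,255],
    [0,0,0,0,0,0,255],
    [0,0,0,0,0,0,255],
    [0,0,0,0,0,0,255]
  ]
}}

```text
clock: 11.88
position: [0.481, -0.2597, 0.0073]
tool_rot: [-3.142, 0.0, 1.074]
force: [-0.5, 0.8, 0.7]
grip_width: 0.0003
```

```bash
python3 -c "
from h import *
st()"
```

```text
11.88 [ 481.  -259.7    7.3] [-179.99    0.     61.52] F [-0.5  0.8  0.7] w 0.3 q [ 0.08  0.75  0.44  1.96 -0.58  0.56  0.42]
```

Run:
```python
from h import *
d=wgrab('w9');W=wworld(d)
m=(W[...,2]>22)&(W[...,2]<29)&(W[...,0]>400)&(W[...,0]<560)&(W[...,1]>-350)&(W[...,1]<-180);Q=W[m];print(m.sum(),cv2.minAreaRect(Q[:,:2].astype(np.float32)))
```

```text
2059 ((491.0069274902344, -240.05010986328125), (46.92121887207031, 16.086811065673828), 61.17603302001953)
```

View pics/w9.png

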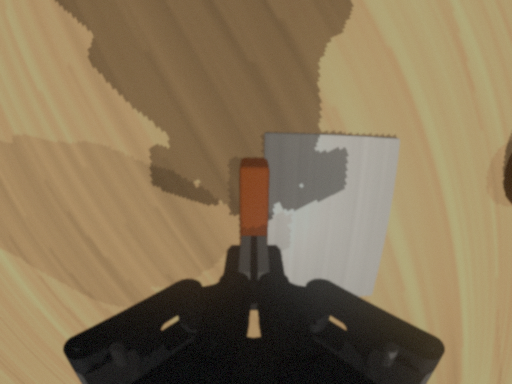

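Run:
```python
from h import *
d=load('w9');T=d['cam_to_world'];R=T[:3,:3]@d['T_tool_cam'][:3,:3].T;tc=T[:3,3]-R@d['T_tool_cam'][:3,3]
W=wworld(d);L=(W-tc*1000)@R   # tool frame mm
for v in (160,200,225,233,240,246,252,260,270,285,300):
    print(v,[tuple(np.round(L[v,u]).astype(int)) for u in (236,240,245,250,254,258,263,268,272)])
```

```text
160 [(np.int64(43), np.int64(-11), np.int64(8)), (np.int64(43), np.int64(-9), np.int64(7)), (np.int64(46), np.int64(-5), np.int64(-4)), (np.int64(45), np.int64(-3), np.int64(-3)), (np.int64(83), np.int64(-1), np.int64(-168)), (np.int64(45), np.int64(2), np.int64(-2)), (np.int64(45), np.int64(5), np.int64(-2)), (np.int64(44), np.int64(8), np.int64(4)), (np.int64(44), np.int64(10), np.int64(4))]
200 [(np.int64(17), np.int64(-12), np.int64(8)), (np.int64(27), np.int64(-8), np.int64(-18)), (np.int64(26), np.int64(-5), np.int64(-18)), (np.int64(27), np.int64(-2), np.int64(-18)), (np.int64(26), np.int64(0), np.int64(-17)), (np.int64(27), np.int64(2), np.int64(-18)), (np.int64(27), np.int64(4), np.int64(-19)), (np.int64(26), np.int64(7), np.int64(-16)), (np.int64(18), np.int64(11), np.int64(4))]
225 [(np.int64(0), np.int64(-12), np.int64(7)), (np.int64(12), np.int64(-8), np.int64(-18)), (np.int64(12), np.int64(-5), np.int64(-18)), (np.int64(12), np.int64(-3), np.int64(-18)), (np.int64(12), np.int64(0), np.int64(-18)), (np.int64(12), np.int64(2), np.int64(-19)), (np.int64(12), np.int64(5), n
[... 2612 characters left out ...]
12), np.int64(-4), np.int64(-74)), (np.int64(4), np.int64(-2), np.int64(-63)), (np.int64(4), np.int64(0), np.int64(-63)), (np.int64(7), np.int64(1), np.int64(-67)), (np.int64(12), np.int64(3), np.int64(-74)), (np.int64(12), np.int64(5), np.int64(-74)), (np.int64(12), np.int64(7), np.int64(-75))]
300 [(np.int64(13), np.int64(-7), np.int64(-84)), (np.int64(12), np.int64(-5), np.int64(-83)), (np.int64(11), np.int64(-4), np.int64(-81)), (np.int64(-5), np.int64(-2), np.int64(-63)), (np.int64(-5), np.int64(0), np.int64(-63)), (np.int64(2), np.int64(1), np.int64(-71)), (np.int64(12), np.int64(3), np.int64(-83)), (np.int64(12), np.int64(5), np.int64(-83)), (np.int64(12), np.int64(6), np.int64(-84))]
```

Run:
```python
from h import *
for f in('w8','w3','w9'):
    d=load(f);T=d['cam_to_world'];R=T[:3,:3]@d['T_tool_cam'][:3,:3].T;tc=T[:3,3]-R@d['T_tool_cam'][:3,3]
    W=wworld(d);L=(W-tc*1000)@R
    dark=d['color'].max(2)<90
    for a,b in((-70,-38),(38,70)) if f=='w8' else ((-45,-24),(24,45)) if f=='w3' else ((-16,-1),(1,16)):
        m=dark&(abs(L[...,0])<16)&(L[...,1]>a)&(L[...,1]<b)&(L[...,2]<(60 if f!='w9' else -22))&(L[...,2]>-80)
        Q=L[m];i=np.argsort(-Q[:,2])[:400:40];print(f,m.sum(),Q[i].round(0).astype(int).tolist())
```

```text
w8 1921 [[6, -44, -38], [4, -43, -42], [-3, -44, -44], [-9, -44, -45], [-1, -43, -46], [11, -44, -47], [2, -43, -48], [-10, -43, -49], [-3, -44, -50], [1, -43, -51]]
w8 1929 [[-2, 42, -40], [5, 42, -43], [-4, 42, -44], [11, 44, -45], [7, 52, -46], [1, 42, -47], [-3, 42, -48], [7, 53, -49], [2, 42, -50], [7, 54, -51]]
w3 2161 [[12, -24, 29], [9, -26, -35], [5, -25, -36], [3, -25, -36], [12, -27, -37], [5, -26, -38], [7, -38, -40], [12, -29, -41], [-7, -26, -42], [7, -39, -43]]
w3 2112 [[8, 25, 22], [7, 25, -35], [-3, 24, -36], [11, 31, -37], [11, 27, -38], [8, 26, -40], [-8, 25, -41], [8, 37, -42], [8, 38, -43], [-7, 25, -44]]
w9 1760 [[10, -4, -29], [11, -3, -33], [7, -10, -35], [11, -4, -37], [11, -1, -39], [10, -4, -41], [7, -13, -42], [7, -13, -44], [12, -5, -46], [7, -12, -47]]
w9 1603 [[11, 3, -30], [11, 1, -34], [11, 2, -36], [7, 7, -38], [7, 7, -40], [7, 7, -42], [11, 3, -43], [11, 4, -45], [12, 2, -47], [6, 10, -48]]
```

Call:
{"fn": "carry_out", "kwargs": {
  "targets": [
    [0,0,0,0,0,0,0],
    [0,0,0,0,0,0,0],
    [0,0,0,0,0,0,0],
    [0,0,0,0,0,0,0],
    [0,0,0,0,0,0,0]
  ]
}}

```text
clock: 12.35
position: [0.481, -0.2597, 0.0073]
tool_rot: [-3.142, 0.0, 1.074]
force: [0.4, 0.1, -0.3]
grip_width: 0.0609
```

Call:
{"fn": "carry_out", "kwargs": {
  "targets": [
    [0,0,8,0,0,0,0],
    [0,0,8,0,0,0,0],
    [0,0,8,0,0,0,0],
    [0,0,0,0,0,0,0],
    [0,0,0,0,0,0,0]
  ]
}}

```text
clock: 12.77
position: [0.4805, -0.2596, -0.0174]
tool_rot: [-3.14, 0.0, 1.073]
force: [-0.5, 0.5, 0.7]
grip_width: 0.0854
```

Call:
{"fn": "carry_out", "kwargs": {
  "targets": [
    [0,0,5,0,0,0,0],
    [0,0,0,0,0,0,0],
    [0,0,0,0,0,0,0]
  ]
}}

```text
clock: 13.02
position: [0.481, -0.2597, -0.0218]
tool_rot: [-3.141, 0.0, 1.074]
force: [0.8, 0.0, -0.7]
grip_width: 0.0853
```

Call:
{"fn": "carry_out", "kwargs": {
  "targets": [
    [0,0,0,0,0,0,255],
    [0,0,0,0,0,0,255],
    [0,0,0,0,0,0,255],
    [0,0,0,0,0,0,255],
    [0,0,0,0,0,0,255]
  ],
  "force": 60
}}

```text
clock: 13.43
position: [0.4811, -0.2597, -0.0216]
tool_rot: [3.141, -0.0, 1.074]
force: [0.5, 0.3, -0.6]
grip_width: 0.0258
```

Call:
{"fn": "carry_out", "kwargs": {
  "targets": [
    [0,0,0,0,0,0,255],
    [0,0,0,0,0,0,255],
    [0,0,0,0,0,0,255],
    [0,0,0,0,0,0,255],
    [0,0,0,0,0,0,255]
  ]
}}

```text
clock: 13.85
position: [0.4811, -0.2597, -0.0214]
tool_rot: [3.141, -0.0, 1.074]
force: [-0.8, 0.4, 5.9]
grip_width: 0.0147
```

```bash
python3 -c "
from h import *
st()"
```

```text
13.85 [ 481.1 -259.7  -21.4] [ 1.7999e+02 -1.0000e-02  6.1510e+01] F [-0.8  0.4  5.9] w 14.7 q [ 0.11  0.8   0.4   1.96 -0.61  0.51  0.44]
```

Call:
{"fn": "carry_out", "kwargs": {
  "targets": [
    [0,0,-3,0,0,0,255],
    [0,0,-5,0,0,0,255],
    [0,0,-4,0,0,0,255],
    [0,0,0,0,0,0,255],
    [0,0,0,0,0,0,255]
  ]
}}

```text
clock: 14.27
position: [0.4812, -0.2597, -0.0094]
tool_rot: [3.141, -0.0, 1.074]
force: [-0.2, 0.8, -2.2]
grip_width: 0.0147
```

Run:
```python
from h import *
st();d=wgrab('w10');W=wworld(d)
T=d['cam_to_world'];R=T[:3,:3]@d['T_tool_cam'][:3,:3].T;tc=(T[:3,3]-R@d['T_tool_cam'][:3,3])*1000
L=(W-tc)@R
# blade plane: y 12..85, x 0..58
m=(L[...,1]>14)&(L[...,1]<85)&(L[...,0]>5)&(L[...,0]<50)&(W[...,2]<40)&(W[...,2]>-10);Q=L[m]
A=np.c_[Q[:,:2],np.ones(len(Q))];s=np.linalg.lstsq(A,Q[:,2],rcond=None)[0];print(m.sum(),s,'tip world z',(tc[2]-np.array([[0,84,1],[40,84,1],[0,16,1]])@s))
plan([523.4,-63.8,tc[2]],98.06,255,mm=33)
```

```text
14.27 [ 481.2 -259.7   -9.4] [179.97  -0.    61.53] F [-0.2  0.8 -2.2] w 14.7 q [ 0.1   0.78  0.41  1.96 -0.6   0.53  0.43]
9786 [ 4.25000435e-02  2.50478881e-02 -2.75652060e+01] tip world z [16.08215115 14.38214941 17.78540754]
1 [np.float64(27.47), np.float64(-8.03), np.float64(-0.03), np.float64(0.0), np.float64(-0.0), np.float64(-0.87), 255]
2 [np.float64(28.09), np.float64(-5.5), np.float64(-0.03), np.float64(0.0), np.float64(-0.0), np.float64(-0.87), 255]
3 [np.float64(28.47), np.float64(-2.92), np.float64(-0.03), np.float64(0.0), np.float64(-0.0), np.float64(-0.87), 255]
4 [np.float64(28.62), np.float64(-0.32), np.float64(-0.03), np.float64(0.0), np.float64(-0.0), np.float64(-0.87), 255]
5 [np.float64(28.53), np.float64(2.29), np.float64(-0.03), np.float64(0.0), np.float64(-0.0), np.float64(-0.87), 255]
6 [np.float64(28.2), np.float64(4.87), np.float64(-0.03), np.float64(0.0), np.float64(-0.0), np.float64(-0.87), 255]
7 [np.float64(27.64), np.float64(7.42), np.float64(-0.03), np.float64(0.0), np.float64(-0.0), np.float64(-0.87), 255]
```

Call:
{"fn": "carry_out", "kwargs": {
  "targets": [
    [27.5,-8,0,0,0,-0.87,255],
    [28.1,-5.5,0,0,0,-0.87,255],
    [28.5,-2.9,0,0,0,-0.87,255],
    [28.6,-0.3,0,0,0,-0.87,255],
    [28.5,2.3,0,0,0,-0.87,255]
  ]
}}

```text
clock: 14.73
position: [0.5114, -0.1185, -0.0098]
tool_rot: [-3.141, -0.0, 1.534]
force: [-0.3, -0.3, -2.5]
grip_width: 0.015
```

Call:
{"fn": "carry_out", "kwargs": {
  "targets": [
    [28.2,4.9,0,0,0,-0.87,255],
    [27.6,7.4,0,0,0,-0.87,255],
    [0,0,0,0,0,0,255],
    [0,0,0,0,0,0,255]
  ]
}}

```text
clock: 15.07
position: [0.5236, -0.0623, -0.0099]
tool_rot: [-3.142, -0.001, 1.714]
force: [-0.4, -0.5, -2.5]
grip_width: 0.015
```

Run:
```python
from h import *
st();d=wgrab('w11');cv2.imwrite('pics/o11.png',ortho(d,500,700,-150,50,6,3))
t=grab('top','top11');W=world(t)*1000
def rect(n,x0,x1,y0,y1,z0,z1,W=W):
    m=(W[...,2]>z0)&(W[...,2]<z1)&(W[...,0]>x0)&(W[...,0]<x1)&(W[...,1]>y0)&(W[...,1]<y1);Q=W[m];print(n,m.sum(),Q.mean(0).round(1),cv2.minAreaRect(Q[:,:2].astype(np.float32)))
rect('rack',640,800,-140,60,28,40)
rect('rackW',640,800,-140,60,28,40,wworld(d))
```

```text
15.07 [523.6 -62.3  -9.9] [-1.800e+02 -3.000e-02  9.822e+01] F [-0.4 -0.5 -2.5] w 15.0 q [-0.2   0.74  0.29  2.   -0.44  0.46  0.56]
rack 1385 [704.8 -24.   34.7] ((700.9767456054688, -39.89530944824219), (100.61507415771484, 154.4819793701172), 8.845599174499512)
rackW 9473 [671.7 -45.9  33.3] ((670.908447265625, -54.71435546875), (80.67877197265625, 176.57261657714844), 32.935699462890625)
```

View pics/o11.png

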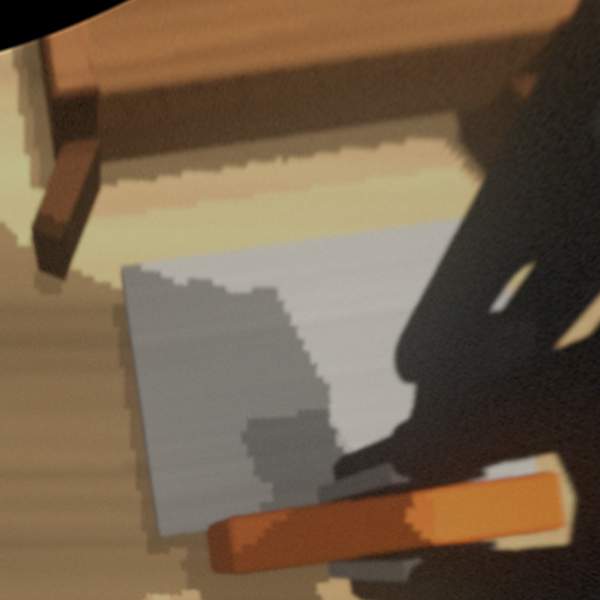

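Run:
```python
from h import *
def fit(n,W):
    th=np.radians(8.06);f=np.array([np.cos(th),np.sin(th)]);e=np.array([-f[1],f[0]])
    m=(W[...,2]>29)&(W[...,2]<40)&(W[...,0]>635)&(W[...,0]<800)&(W[...,1]>-150)&(W[...,1]<70);Q=W[m][:,:2]-[650.1,-45.5]
    a,b=Q@f,Q@e
    out=[]
    for (s,t,lo,hi,q) in((b,a,-65,65,0),(b,a,-65,65,1),(a,b,10,90,0),(a,b,10,90,1)):
        xs=np.arange(lo,hi,8);p=[]
        for x in xs:
            k=(s>x)&(s<x+8)&(abs(t)<110)
            if k.sum()>5:p.append((x+4,np.percentile(t[k],[1,99][q])))
        p=np.array(p)
        if len(p)<4: out.append(None);continue
        c=np.polyfit(*p.T,1);r=abs(np.polyval(c,p[:,0])-p[:,1])
        if (r<3).sum()>4:c=np.polyfit(*p[r<3].T,1)
        out.append((round(np.degrees(c[0]),2),round(c[1],1)))
    print(n,'front,back,right,left (deg,off):',out)
fit('w2',wworld(load('w2')));fit('top1',world(load('top1'))*1000);fit('top11',world(load('top11'))*1000)
```

```text
w2 front,back,right,left (deg,off): [(np.float64(0.27), np.float64(0.4)), (np.float64(-0.08), np.float64(98.1)), (np.float64(0.65), np.float64(-75.2)), (np.float64(0.3), np.float64(75.2))]
top1 front,back,right,left (deg,off): [(np.float64(-0.01), np.float64(1.2)), (np.float64(-0.15), np.float64(98.5)), (np.float64(-0.51), np.float64(-75.9)), (np.float64(0.79), np.float64(73.0))]
top11 front,back,right,left (deg,off): [(np.float64(-32.52), np.float64(27.0)), (np.float64(-0.69), np.float64(98.8)), (np.float64(-76.29), np.float64(17.6)), (np.float64(-0.92), np.float64(74.8))]
```

Call:
{"fn": "carry_out", "kwargs": {
  "targets": [
    [-1.5,0,4,0,0,0.03,255],
    [0,0,4,0,0,0,255],
    [0,0,3,0,0,0,255],
    [0,0,0,0,0,0,255],
    [0,0,0,0,0,0,255]
  ]
}}

```text
clock: 15.58
position: [0.5233, -0.0659, -0.0211]
tool_rot: [-3.141, 0.0, 1.707]
force: [-0.2, -0.2, -2.3]
grip_width: 0.015
```

Call:
{"fn": "carry_out", "kwargs": {
  "targets": [
    [0,8,0,0,0,0,255],
    [0,8,0,0,0,0,255],
    [0,8,0,0,0,0,255],
    [0,4,0,0,0,0,255],
    [0,0,0,0,0,0,255]
  ]
}}

```text
clock: 16.0
position: [0.5526, -0.0612, -0.0208]
tool_rot: [3.141, 0.0, 1.709]
force: [-1.0, 0.8, -1.3]
grip_width: 0.0148
```

Call:
{"fn": "carry_out", "kwargs": {
  "targets": [
    [1.2,0,0,0,0,-0.03,255],
    [0,0,0,0,0,0,255],
    [0,6,0,0,0,0,255],
    [0,6,0,0,0,0,255],
    [0,0,0,0,0,0,255]
  ]
}}

```text
clock: 16.42
position: [0.5646, -0.0584, -0.0206]
tool_rot: [3.14, 0.0, 1.712]
force: [-0.2, 0.7, -2.1]
grip_width: 0.0149
```

```bash
python3 -c "
from h import *
st();p=bot.observe()['position'][:2]*1000-[650.1,-45.5];t=np.radians(8.06);print('rack coords',p@[np.cos(t),np.sin(t)],p@[-np.sin(t),np.cos(t)])"
```

```text
16.42 [564.6 -58.4 -20.6] [1.7993e+02 1.0000e-02 9.8090e+01] F [-0.2  0.7 -2.1] w 14.9 q [-0.21  0.79  0.3   1.9  -0.44  0.51  0.54]
rack coords -86.47909781016149 -0.7654561505574623
```

Call:
{"fn": "carry_out", "kwargs": {
  "targets": [
    [0.3,8,0,0,0,0,255],
    [0,8,0,0,0,0,255],
    [0,8,0,0,0,0,255],
    [0,4,0,0,0,0,255],
    [0,0,0,0,0,0,255]
  ]
}}

```text
clock: 16.83
position: [0.5919, -0.0542, -0.0208]
tool_rot: [3.141, 0.0, 1.712]
force: [-0.2, 0.4, -2.0]
grip_width: 0.0145
```

Call:
{"fn": "carry_out", "kwargs": {
  "targets": [
    [0,6,0,0,0,0,255],
    [0,4,0,0,0,0,255],
    [0,0,0,0,0,0,255]
  ]
}}

```text
clock: 17.08
position: [0.6015, -0.0529, -0.0207]
tool_rot: [3.141, 0.0, 1.712]
force: [-0.7, -0.2, -2.4]
grip_width: 0.0151
```

```bash
cat >> h.py <<'E'
def rk():
    p=bot.observe()['position'][:2]*1000-[650.1,-45.5];t=np.radians(8.06);print('rack coords',p@[np.cos(t),np.sin(t)],p@[-np.sin(t),np.cos(t)])
E
python3 - <<'E'
from h import *
st();rk();d=load('w10')
T=d['cam_to_world'];R=T[:3,:3]@d['T_tool_cam'][:3,:3].T;tc=(T[:3,3]-R@d['T_tool_cam'][:3,3])*1000
L=(wworld(d)-tc)@R
m=(d['color'].max(2)<70)&(L[...,2]<-30)&(L[...,2]>-150)
for a in range(-80,80,10):
    k=m&(L[...,1]>=a)&(L[...,1]<a+10);print(a,k.sum(),np.percentile(L[k][:,2],[98,90,50]).round() if k.sum()>20 else '')
E
```

```text
17.08 [601.5 -52.9 -20.7] [1.7997e+02 1.0000e-02 9.8080e+01] F [-0.7 -0.2 -2.4] w 15.1 q [-0.22  0.83  0.32  1.8  -0.44  0.58  0.51]
rack coords -49.139873784602884 -0.4931702879029832
-80 0 
-70 153 [-110. -112. -118.]
-60 1921 [ -98. -104. -117.]
-50 3498 [ -82.  -89. -104.]
-40 2302 [-75. -79. -86.]
-30 1551 [-54. -72. -82.]
-20 3896 [ -42.  -70. -105.]
-10 2386 [ -53.  -63. -109.]
0 2647 [ -53.  -65. -108.]
10 3689 [ -41.  -68. -103.]
20 1551 [-70. -75. -82.]
30 2623 [-75. -80. -88.]
40 3160 [ -84.  -92. -105.]
50 1653 [-100. -105. -117.]
60 74 [-112. -113. -118.]
70 0
```

Call:
{"fn": "carry_out", "kwargs": {
  "targets": [
    [0,0,1,0,0,0,255],
    [0,0,0.5,0,0,0,255],
    [0,0,0,0,0,0,140],
    [0,0,0,0,0,0,140],
    [0,0,0,0,0,0,140]
  ]
}}

```text
clock: 17.5
position: [0.6006, -0.0531, -0.0221]
tool_rot: [3.142, 0.0, 1.711]
force: [0.7, -0.1, 0.7]
grip_width: 0.0382
```

Call:
{"fn": "carry_out", "kwargs": {
  "targets": [
    [0,0,0,0,0,0,140],
    [0,0,0,0,0,0,140],
    [0,0,-15,0,0,0,140],
    [0,0,-25,0,0,0,140],
    [0,0,-35,0,0,0,140]
  ]
}}

```text
clock: 17.92
position: [0.5991, -0.0531, 0.0518]
tool_rot: [-3.138, -0.0, 1.711]
force: [0.1, 0.3, 0.0]
grip_width: 0.0383
```

Call:
{"fn": "carry_out", "kwargs": {
  "targets": [
    [0,-15,-5,0,0,0,140],
    [0,-20,0,0,0,0,140],
    [0,-20,0,0,0,0,140],
    [0,0,0,0,0,0,140]
  ]
}}

```text
clock: 18.25
position: [0.5429, -0.0615, 0.058]
tool_rot: [-3.14, -0.0, 1.71]
force: [0.5, 0.5, 0.7]
grip_width: 0.0385
```

Run:
```python
from h import *
st();rk();d=wgrab('w12');W=wworld(d)
m=(W[...,2]>21)&(W[...,2]<30)&(W[...,0]>560)&(W[...,0]<645)&(W[...,1]>-120)&(W[...,1]<20);Q=W[m];c=d['color'][m].astype(int)
k=(c[:,0]>c[:,2]+50);Q=Q[k];print(k.sum(),Q.mean(0),cv2.minAreaRect(Q[:,:2].astype(np.float32)))
t=np.radians(8.06);f=np.array([np.cos(t),np.sin(t)]);e=[-f[1],f[0]];r=cv2.minAreaRect(Q[:,:2].astype(np.float32))[0]-np.array([650.1,-45.5]);print('bar in rack',r@f,r@e)
# target behind the bar: contact face at -(gap)-..., TCP rack x = bar centre -8-11-12
o=np.array([650.1,-45.5]);g=o+f*(r@f-8-11-14);print(g);plan([g[0],g[1],30],8.06,140)
```

```text
18.25 [542.9 -61.5  58. ] [-1.7989e+02 -2.0000e-02  9.7980e+01] F [0.5 0.5 0.7] w 38.5 q [-0.27  0.65  0.38  1.94 -0.39  0.63  0.5 ]
rack coords -108.3814185347378 -0.8060712304999084
2247 [598.89321956 -48.4921209   25.15050743] ((600.0346069335938, -52.71536636352539), (16.612548828125, 89.87716674804688), 7.972570896148682)
bar in rack -50.58250304245374 -0.12442111481823288
[567.34314297 -57.21910532]
1 [np.float64(0.04), np.float64(1.52), np.float64(1.87), np.float64(-0.0), np.float64(0.0), np.float64(1.0), 140]
2 [np.float64(0.2), np.float64(1.51), np.float64(1.87), np.float64(-0.0), np.float64(0.0), np.float64(1.0), 140]
3 [np.float64(0.36), np.float64(1.48), np.float64(1.87), np.float64(-0.0), np.float64(0.0), np.float64(1.0), 140]
4 [np.float64(0.51), np.float64(1.43), np.float64(1.87), np.float64(-0.0), np.float64(0.0), np.float64(1.0), 140]
5 [np.float64(0.66), np.float64(1.37), np.float64(1.87), np.float64(-0.0), np.float64(0.0), np.float64(1.0), 140]
6 [np.float64(0.8), np.float64(1.3), np.float64(1.87), np.float64(-0.0), np.float64(0.0), np.float64(1.0), 140]
7 [np.floa
[... 319 characters left out ...]
(1.0), 140]
10 [np.float64(1.26), np.float64(0.86), np.float64(1.87), np.float64(-0.0), np.float64(0.0), np.float64(1.0), 140]
11 [np.float64(1.34), np.float64(0.72), np.float64(1.87), np.float64(-0.0), np.float64(0.0), np.float64(1.0), 140]
12 [np.float64(1.41), np.float64(0.58), np.float64(1.87), np.float64(-0.0), np.float64(0.0), np.float64(1.0), 140]
13 [np.float64(1.46), np.float64(0.43), np.float64(1.87), np.float64(-0.0), np.float64(0.0), np.float64(1.0), 140]
14 [np.float64(1.5), np.float64(0.27), np.float64(1.87), np.float64(-0.0), np.float64(0.0), np.float64(1.0), 140]
15 [np.float64(1.52), np.float64(0.12), np.float64(1.87), np.float64(-0.0), np.float64(0.0), np.float64(1.0), 140]
```

Call:
{"fn": "carry_out", "kwargs": {
  "targets": [
    [0,0,0,0,0,1,140],
    [0,0,0,0,0,1,140],
    [0,0,0,0,0,1,140],
    [0,0,0,0,0,1,140],
    [0,0,0,0,0,1,140]
  ]
}}

```text
clock: 18.72
position: [0.5469, -0.0606, 0.0578]
tool_rot: [3.141, -0.0, 1.183]
force: [-0.2, 0.1, -0.2]
grip_width: 0.0388
```

Call:
{"fn": "carry_out", "kwargs": {
  "targets": [
    [0,0,0,0,0,1,140],
    [0,0,0,0,0,1,140],
    [0,0,0,0,0,1,140],
    [0,0,0,0,0,1,140],
    [0,0,0,0,0,1,140]
  ]
}}

```text
clock: 19.13
position: [0.5469, -0.0606, 0.0578]
tool_rot: [3.141, -0.0, 0.66]
force: [0.2, -0.3, -1.0]
grip_width: 0.0384
```

Call:
{"fn": "carry_out", "kwargs": {
  "targets": [
    [0,0,0,0,0,1,140],
    [0,0,0,0,0,1,140],
    [0,0,0,0,0,1,140],
    [0,0,0,0,0,1,140],
    [0,0,0,0,0,1,140]
  ]
}}

```text
clock: 19.55
position: [0.5468, -0.0605, 0.0578]
tool_rot: [3.141, -0.0, 0.136]
force: [-0.9, -0.2, -0.4]
grip_width: 0.0384
```

Call:
{"fn": "carry_out", "kwargs": {
  "targets": [
    [0,0,0,0,0,0,140],
    [0,0,0,0,0,0,140]
  ]
}}

```text
clock: 19.72
position: [0.5465, -0.0606, 0.0576]
tool_rot: [3.141, 0.0, 0.145]
force: [-1.0, 0.2, -0.6]
grip_width: 0.0388
```

Run:
```python
from h import *
st();rk()
```

```text
19.72 [546.5 -60.6  57.6] [1.7997e+02 2.0000e-02 8.2900e+00] F [-1.   0.2 -0.6] w 38.8 q [-0.53  0.79  0.79  1.94 -0.81  0.77 -0.68]
rack coords -104.67997767129847 -0.4502310412819081
```

Call:
{"fn": "carry_out", "kwargs": {
  "targets": [
    [0,0,36,0,0,0,140],
    [0,0,30,0,0,0,140],
    [0,0,12,0,0,0,140],
    [0,0,0,0,0,0,140],
    [12,0,0,0,0,0.03,140]
  ]
}}

```text
clock: 20.13
position: [0.5567, -0.0601, -0.0197]
tool_rot: [-3.141, 0.002, 0.138]
force: [0.8, 0.2, -0.4]
grip_width: 0.0384
```

Call:
{"fn": "carry_out", "kwargs": {
  "targets": [
    [12,0.2,0,0,0,0,140],
    [5,0.2,0,0,0,0,140],
    [5,0,0,0,0,0,140],
    [5,0,0,0,0,0,140],
    [5,0,0,0,0,0,140]
  ]
}}

```text
clock: 20.55
position: [0.5899, -0.0552, -0.0197]
tool_rot: [-3.142, 0.0, 0.138]
force: [-2.8, -0.5, 2.2]
grip_width: 0.0387
```

```bash
cat >> h.py <<'E'
def bar(f,xmax=660,cam='wrist'):
    d=wgrab(f) if cam=='wrist' else grab('top',f);W=wworld(d) if cam=='wrist' else world(d)*1000
    m=(W[...,2]>21)&(W[...,2]<30)&(W[...,0]>560)&(W[...,0]<xmax)&(W[...,1]>-120)&(W[...,1]<20);Q=W[m];c=d['color'][m].astype(int)
    Q=Q[(c[:,0]>c[:,2]+70)&(c[:,0]>1.8*c[:,2])];r=cv2.minAreaRect(Q[:,:2].astype(np.float32))
    t=np.radians(8.06);f=np.array([np.cos(t),np.sin(t)]);e=[-f[1],f[0]];q=r[0]-np.array([650.1,-45.5]);A=(Q[:,:2]-[650.1,-45.5])
    print('bar',len(Q),r,'rack:',q@f,q@e,'x1,x99',np.percentile(A@f,[2,98]),'y',np.percentile(A@e,[2,98]))
E
python3 - <<'E'
from h import *
st();rk();bar('w13')
E
```

```text
20.55 [589.9 -55.2 -19.7] [-1.80e+02  1.00e-02  7.89e+00] F [-2.8 -0.5  2.2] w 38.7 q [-0.45  0.94  0.69  1.84 -0.9   0.71 -0.67]
rack coords -60.98769676978284 -1.1642496349470275
bar 5858 ((608.4692993164062, -51.51012420654297), (17.06497573852539, 89.9690170288086), 8.115450859069824) rack: -42.062143332464856 -0.11371307853909335 x1,x99 [-49.65548201 -34.39298658] y [-42.40536825  41.98145499]
```

Call:
{"fn": "carry_out", "kwargs": {
  "targets": [
    [6,0.3,0,0,0,0,140],
    [6,0.3,0,0,0,0,140],
    [5,0,0,0,0,0,140],
    [4,0,0,0,0,0,140],
    [0,0,0,0,0,0,140]
  ]
}}

```text
clock: 21.02
position: [0.6116, -0.0527, -0.0203]
tool_rot: [3.141, -0.001, 0.138]
force: [-0.8, -0.7, -1.7]
grip_width: 0.0387
```

Call:
{"fn": "carry_out", "kwargs": {
  "targets": [
    [4,0,0,0,0,0,140],
    [3,0,0,0,0,0,140],
    [2,0,0,0,0,0,140],
    [0,0,0,0,0,0,140]
  ]
}}

```text
clock: 21.35
position: [0.6201, -0.0514, -0.0202]
tool_rot: [3.142, -0.0, 0.138]
force: [0.3, 0.8, -0.2]
grip_width: 0.0384
```

Run:
```python
from h import *
st();rk();bar('w14')
```

```text
21.35 [620.1 -51.4 -20.2] [ 1.8e+02 -2.0e-02  7.9e+00] F [ 0.3  0.8 -0.2] w 38.4 q [-0.45  0.97  0.7   1.76 -0.89  0.76 -0.71]
rack coords -30.53437135304917 -1.6810815938292447
bar 5903 ((638.297607421875, -47.60956954956055), (17.29794692993164, 89.99153900146484), 7.784991264343262) rack: -11.981588807087132 -0.4339169396302007 x1,x99 [-18.83650569  -3.76627235] y [-42.66265191  41.5784114 ]
```

Bar front is about 4 mm off. Pushing the last bit in small steps until resistance rises.

Call:
{"fn": "carry_out", "kwargs": {
  "targets": [
    [2,0,0,0,0,0,140],
    [1,0,0,0,0,0,140],
    [0,0,0,0,0,0,140],
    [0,0,0,0,0,0,140]
  ]
}}

```text
clock: 21.73
position: [0.6227, -0.0512, -0.0202]
tool_rot: [3.142, -0.0, 0.138]
force: [-0.1, 0.5, -0.4]
grip_width: 0.0383
```

Call:
{"fn": "carry_out", "kwargs": {
  "targets": [
    [1,0,0,0,0,0,140],
    [0,0,0,0,0,0,140],
    [0,0,0,0,0,0,140]
  ]
}}

```text
clock: 21.98
position: [0.6237, -0.0511, -0.0201]
tool_rot: [3.142, -0.0, 0.138]
force: [-0.4, 0.1, -0.2]
grip_width: 0.0383
```

Call:
{"fn": "carry_out", "kwargs": {
  "targets": [
    [1,0,0,0,0,0,140],
    [0,0,0,0,0,0,140],
    [0,0,0,0,0,0,140]
  ]
}}

```text
clock: 22.23
position: [0.6244, -0.051, -0.0202]
tool_rot: [3.142, 0.0, 0.138]
force: [-2.6, -1.3, 1.7]
grip_width: 0.0386
```

Call:
{"fn": "carry_out", "kwargs": {
  "targets": [
    [1,0,0,0,0,0,140],
    [0,0,0,0,0,0,140],
    [0,0,0,0,0,0,140]
  ]
}}

```text
clock: 22.48
position: [0.6245, -0.051, -0.0203]
tool_rot: [-3.141, 0.002, 0.137]
force: [-9.1, -1.2, 5.9]
grip_width: 0.0386
```

Run:
```python
from h import *
st();rk();bar('w15')
```

```text
22.48 [624.5 -51.  -20.3] [-1.7998e+02  1.1000e-01  7.8700e+00] F [-9.1 -1.2  5.9] w 38.6 q [-0.45  0.98  0.71  1.75 -0.88  0.77 -0.72]
rack coords -26.113064309579542 -1.8364184182172103
bar 4184 ((640.9483642578125, -47.429325103759766), (14.58993148803711, 89.77229309082031), 7.9829816818237305) rack: -9.331744640283297 -0.627115684882594 x1,x99 [-14.76600387  -2.77217295] y [-42.84234897  41.70448404]
```

Call:
{"fn": "carry_out", "kwargs": {
  "targets": [
    [1.5,0,0,0,0,0,140],
    [0,0,0,0,0,0,140],
    [0,0,0,0,0,0,140]
  ]
}}

```text
clock: 22.78
position: [0.6245, -0.051, -0.0204]
tool_rot: [-3.14, 0.005, 0.137]
force: [-19.1, -2.0, 13.6]
grip_width: 0.0384
```

Run:
```python
from h import *
st();rk()
```

```text
22.78 [624.5 -51.  -20.4] [-179.93    0.26    7.86] F [-19.1  -2.   13.6] w 38.4 q [-0.45  0.98  0.71  1.74 -0.88  0.77 -0.72]
rack coords -26.12584940584025 -1.8140216407916292
```

Call:
{"fn": "carry_out", "kwargs": {
  "targets": [
    [-5,0,0,0,0,0,140],
    [-20,0,0,0,0,0,140],
    [-25,0,-20,0,0,0,140],
    [-25,0,-40,0,0,0,140],
    [-25,0,-40,0,0,0,140]
  ]
}}

```text
clock: 23.2
position: [0.5322, -0.0637, 0.0708]
tool_rot: [-3.141, 0.001, 0.137]
force: [0.7, 0.8, 2.6]
grip_width: 0.0384
```

Call:
{"fn": "carry_out", "kwargs": {
  "targets": [
    [0,0,-40,0,0,0,140],
    [0,0,-20,0,0,0,140],
    [0,0,0,0,0,0,140],
    [0,0,0,0,0,0,140]
  ]
}}

```text
clock: 23.53
position: [0.5347, -0.063, 0.1314]
tool_rot: [-3.141, -0.003, 0.138]
force: [-0.8, 0.5, -0.2]
grip_width: 0.0384
```

Run:
```python
from h import *
st();bar('w16');d=load('w16')
t=grab('top','top16');s=grab('scene','scene16');W=world(t)*1000
A=ortho(d,580,680,-125,35,26,5)[:, :800];print(A.shape)
B=cv2.resize(t['color'][185:265,95:255,::-1],None,fx=2.5,fy=2.5*.0+1.2*2,interpolation=cv2.INTER_CUBIC)[:,:400]
S=s['color'][:,:,::-1];C=cv2.resize(S[110:210,270:400],(400,192),interpolation=cv2.INTER_CUBIC)
D=np.hstack([cv2.resize(A,(800,500))]);bot_=np.hstack([cv2.resize(B,(400,192))[:98*2],C])[:192]
cv2.imwrite('pics/f16.png',cv2.resize(np.vstack([D,bot_]),None,fx=.86,fy=.86))
def rect(n,x0,x1,y0,y1,z0,z1):
    m=(W[...,2]>z0)&(W[...,2]<z1)&(W[...,0]>x0)&(W[...,0]<x1)&(W[...,1]>y0)&(W[...,1]<y1);Q=W[m];print(n,m.sum(),Q.mean(0).round(1),cv2.minAreaRect(Q[:,:2].astype(np.float32))[0])
rect('blue',415,480,310,390,85,105);rect('yel',435,495,252,310,85,105);rect('whi',445,515,180,248,85,105);rect('jar',660,740,-380,-290,60,80);rect('head',670,760,215,310,60,110)
```

```text
23.53 [534.7 -63.  131.4] [-1.7998e+02 -1.6000e-01  7.9200e+00] F [-0.8  0.5 -0.2] w 38.4 q [-0.61  0.68  0.91  1.93 -0.7   0.88 -0.76]
bar 1745 ((642.6942138671875, -47.08332443237305), (16.89560890197754, 89.77637481689453), 8.565096855163574) rack: -7.554628145567021 -0.5293185102698463 x1,x99 [-15.60224005   0.40369654] y [-43.22752683  42.02893978]
(500, 800, 3)
blue 373 [449.1 345.8  96.4] (450.48675537109375, 347.38043212890625)
yel 179 [474.9 287.4  94.7] (476.9282531738281, 288.445068359375)
whi 10 [502.2 226.6  94.2] (502.456298828125, 226.32705688476562)
jar 330 [ 700.6 -333.9   70.1] (701.4462890625, -335.2149353027344)
head 448 [711.2 259.   86.6] (714.4492797851562, 262.356689453125)
```

View pics/f16.png

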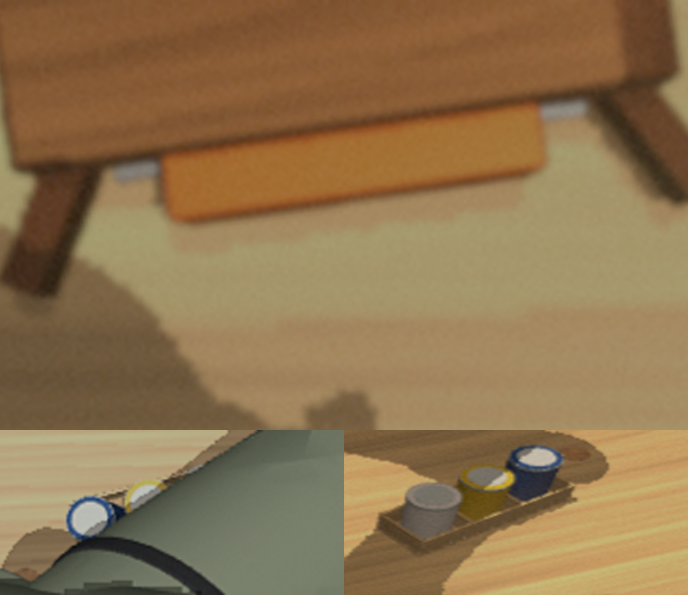

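```bash
python3 -c "
from h import *
print(bot.job_done());st()"
```

```text
the job is handed in; nothing more can be done
None
the job is handed in; nothing more can be done
```

The job is handed in after about 23.6 s of robot time. The blue tin stands in the crate's empty cell, and the spatula is fully home in the rack.

- **Blue tin:** I set it down onto the cork disc and released it. Contact came at exactly the expected height, pressing with up to 34 N at the wrist. It stands upright with its top at 96 mm, within about 2 mm of the cell's centre.
- **Spatula:** I drew it blade first into the slot while gripping its bar, then let go. I pushed it home from behind until it stopped moving at about 19 N. In the last view the bar is flush with the rack's front, about 0.5 mm off centre and parallel within about 0.5°.
- **Other objects:** The jar and the puppet head measure where they were at the start. The arm partly hid the yellow and white tins from the top camera, so their final numbers from it are not usable. The scene camera shows both still in their cells.

**Check that disagreed:** the finger tips end about 30 mm short of the reported TCP. Because of this, my first grasp of the spatula closed on air above the bar without moving it. I then regrasped 29 mm lower. It also means the tin was held only near its top rim, but it stayed upright throughout.

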